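# Offer the carved crest up to the sloped fitting stand

## Robot

A 7-joint arm with a two-finger parallel gripper is mounted at the origin on the work surface. World frame = base frame: x ahead of the robot, y to its left, z up, the work surface at z = 0. Lengths are in m, angles in rad, forces in N, time in s.
With the tool pointing down it reaches from about 0.4 to 0.85 m from the base axis. Payload 4.5 kg.
Tool frame: the origin (TCP) lies on the centre line of the jaws, within the pads' length; the fingertips stand 11 mm ahead of it and the grasp point (between the pads) lies 8 mm behind it; z points along the fingers, y is the direction in which the jaws open and shut (so a half turn about z gives the same grasp; the last joint's range is limited). The gripper opens to 88 mm and grips with 3 to 60 N. Pads are 18 mm wide; open, the fingers measure 123 mm over their backs; the gripper's body (75 mm by 187 mm) begins 45 mm behind the grasp point.
Start: joints at [-1.071, 0.689, -0.195, 1.565, 0.157, 0.902, -0.215], TCP at [0.281, 0.558, 0.223] pointing down, gripper open.
Joint ranges: [-3.01, 3.01], [-0.46, 2.08], [-1.47, 1.51], [0.13, 2.56], [-1, 4.14], [0.04, 2.09], [-2.66, 2.66]. Speed limits (rad/s): [2.57, 2.57, 3.14, 3.14, 3.14, 3.14, 3.14].

## Interface

Orientations are given as a unit quaternion [x, y, z, w].
In Python, from plant import r, snapshot gives the robot as it stands.
- The arm moves only by the tool drive_tool, never from a script. Its argument "commands" is a list of rows, each an object of numbers: "wx", "wy", "wz": the turn, a rotation vector about the tool's x, y, z in rad; "dx", "dy", "dz": the shift along the tool's x, y, z in m; "claw": the opening, from 0 (shut) to 1 (fully open). A call has 1 to 12 rows; each row shifts and turns the commanded pose from where the row before left it, along the tool's axes as they then stand; what a row does not reach is not made up. A row lasts 1/10 s, in which the tool goes at most 50 mm and 8.59 degrees, less where a joint would pass 70% of its speed; a pose out of reach is approached as far as the arm can. A call is refused whole if a number of a shift passes 0.05 or a number of a turn 0.15, either way. A call with a gripper value outside its range is refused whole. The fingers move at their own pace and stop on an object; "grip_force" is the grip in N (left out, the last holds). Time passes only in rows, so rows that do not move let the fingers close. It gives the time, the measured TCP pose, the force and the opening at its end, in the units of the state.
- r.get_state(): the state, without advancing time (a new reading comes with each control period).
- snapshot(name): name is "side" or "top"; returns a dict with "color" (384x512x3 uint8, red, green, blue), "fx", "fy", "cx", "cy" (pixels), "world_to_cam" (4x4, takes a point from world to camera coordinates). Camera axes: x right, y up, looking along -z (the intrinsics and any distortion apply to the point x, -y, -z); pixel columns grow to the right and rows downward; lengths in m; the calibration is good to about 2 mm. A picture is of the moment at which its call begins. There is no depth.
- r.finish_job(): hands the job in, once; it reports no verdict.
The state is a dict: "clock": time; "q": joint angles; "qd": joint speeds; "joint_torque": joint torques, N m; "tool_pos": TCP position; "eef_rot": TCP orientation; "contact_force": force on the tool from outside, world axes, zero at the start; "moment": the same for the moment, N m; "opening": opening from 0.0 (shut) to 1.0 (fully open).
Only numpy, scipy, OpenCV 4.12 (cv2) and the standard library are available. Lean on these libraries where they do the work, as an engineer would, in place of code of your own. Each camera call takes 0.05 s, during which the arm holds its last target. There are 200 camera calls.

## Task

The tall oil bottle stands in the way in front of the sloped fitting stand: first swap it with the low yellow wax tin, so that each ends upright and let go on the cork coaster where the other stood (the empty third coaster is for parking on the way). Then pick the carved crest up off the green felt, tilt it to match the stand's sloped board, and press it gently flush, carved side out, inside the red outline with its long side running up the slope. Finish while still gripping the crest and pressing it there, ready for the screws; do not disturb the other things on the bench.

Things in the scene. Friction and masses are not known exactly. Their poses are not given: they have to be found in the camera images.
- oil_bottle: amber glass bottle, 60 mm diameter body up to 90 mm, shoulder tapering to the neck, black round cap 34 mm diameter from 122 to 160 mm height; origin at the centre of its underside, z up; 0.18 to 0.33 kg; it starts on the coaster in front of the stand and can be gripped from above by the cap
- wax_tin: closed low round tin, yellow with a brass lid, 60 mm diameter, 45 mm tall, 0.16 kg; origin at the centre of its underside, z up
- coaster_front: fixed round cork coaster, 110 mm diameter, 6 mm thick, right in front of (robot side of) the sloped stand; the bottle starts on it, the tin must end on it; origin at the centre of its underside on the bench, top at +6 mm
- coaster_side: like coaster_front, to the right side of the bench (-y); the tin starts on it, the bottle must end on it
- coaster_spare: like coaster_front, also on the right side; empty at the start, for parking
- crest: carved pale wooden plaque, 90 mm (x) by 60 mm (y) by 18 mm (z) block with flat back and straight sides; low darker carving, looks only, on top to 20 mm; origin at the centre of its flat back, z out of the carved side; 0.08 to 0.17 kg; starts lying on the green felt, carved side up
- felt: fixed green felt pad 120 by 90 by 4 mm, the crest lies on it; origin at the centre of its underside
- stand: fixed wooden base of the sloped stand, 190 (x) by 150 (y) by 24 mm; origin at the centre of its underside; its -x side faces the robot
- board (a joint): slope of the stand's board above level in rad, 0.26 to 0.61, set anew each time; the hinge is very stiff (15 N m) and stays put when pressed gently
- mark (a point): centre of the red outline (116 mm by 88 mm, 6 mm wide line) on the upper face of the sloped plywood board, right on the face; x points up the slope (away from the robot), y along the board's level edge, z out of the face. The board is 170 mm (x) by 160 mm (y) by 16 mm thick, the mark at its middle; hinged along its lower, robot-side edge, so it rises away from the robot
- mallet: bystander: wooden carver's mallet standing head down, 86 mm diameter, 230 mm tall; origin under its foot
- whetstone: bystander: grey stone 180 (x) by 60 (y) by 25 mm; origin under its centre
- figure: bystander: small turned wooden figure, 52 mm diameter, 110 mm tall; origin under its foot
- gouge_a: bystander: gouge lying along its x, 220 mm long, 26 mm high; origin under its middle
- gouge_b: bystander: gouge lying along its x, 200 mm long, 26 mm high; origin under its middle
- brush: bystander: brush lying along its x, 200 mm long, 42 mm wide, 20 mm high; origin under its middle
- offcut: bystander: pale wood block 90 (x) by 60 (y) by 35 mm; origin under its centre
Mind the look-alikes: they are no part of the job. Leave any black look-alike of the crest alone.

How it is judged:
On the way, in this order (a step that is already met when the one before it is completed fails the run):
1. the bottle stands upright, let go, on the side coaster and the tin on the front coaster (horizontal distance between oil_bottle and coaster_side below 0.025 m and z of oil_bottle in the frame of coaster_side below 0.01 m and angle between each of oil_bottle, wax_tin's own z axis and vertical below 0.1 rad and linear speed of each of oil_bottle, wax_tin below 0.02 m/s and contact force between each of oil_bottle, wax_tin and the fingers below 0.2 N and horizontal distance between wax_tin and coaster_front below 0.025 m and z of wax_tin in the frame of coaster_front below 0.01 m), for 0.2 s.
2. the gripper has lifted the crest clear of the felt (z of crest in the frame of felt above 0.03 m and contact force between crest and the fingers above 2 N and contact force between crest and board below 0.1 N), for 0.1 s.
3. the crest is pressed flush on the board inside the outline (distance between crest and mark below 0.015 m and z of crest in the frame of mark between -0.003 and 0.002 m and angle between the z axis of crest and the z axis of mark, either way round below 0.05 rad and angle between crest's own z axis and vertical below 1.2 rad and angle between the x axis of crest and the x axis of mark, either way round below 0.13 rad and contact force between crest and board between 3 and 40 N and contact force between crest and the fingers above 3 N and linear speed of crest below 0.02 m/s), for 0.3 s.
At the end, for the whole second after the job is handed in: Bottle on the side coaster, tin on the front one: within 25 mm of centre, upright, still, let go. Crest in the fingers and pressed on the board with 3 to 40 N: flush (-3 to +2 mm, 0.05 rad), within 15 mm of the mark, long side up the slope within 0.13 rad, carved side out (all of step 1 and all of step 3); the arm keeps its last pose, push and grip.
It fails at once if a bystander was moved more than 30 mm (distance of any of mallet, whetstone, figure, gouge_a, gouge_b, brush, offcut from where it was at the start of the episode above 0.03 m).
It fails at once if the bottle or the tin was tipped over (angle between any of oil_bottle, wax_tin's own z axis and vertical above 0.8 rad).
It also fails if it takes over 72 s, if anything falls off the work surface, if the arm or the gripper's body presses on something with over 40 N, if the wrist force passes 120 N, or if a joint passes its speed limit or range.

## Working session

There is one attempt and no reset: what is moved stays moved. The work goes in short steps, Python scripts to look and compute and a tool call to move; the robot and the scene stay as the last step left them, time stands still between calls to the robot, and variables do not carry over. Pictures are saved under pics/ and viewed, on a budget of 10 in all, crops included, one or two more only if the job needs it, and the job is handed in when it is done.

Besides the shell and the picture viewer there is one more tool, called after "Request:" in YAML: its name, and indented under it one key for each argument. drive_tool: Moves the arm, as the interface text tells. Its arguments: {"type":"object","properties":{"commands":{"type":"array","items":{"type":"object","properties":{"wx":{"type":"number"},"wy":{"type":"number"},"wz":{"type":"number"},"dx":{"type":"number"},"dy":{"type":"number"},"dz":{"type":"number"},"claw":{"type":"number"}}}},"grip_force":{"type":"number"}},"required":["commands"]}

```bash
ls; mkdir -p pics
python3 - <<'E'
from plant import r,snapshot
import cv2,numpy as np
print(r.get_state())
for n in("side","top"):
    s=snapshot(n); cv2.imwrite(f"pics/{n}0.png",cv2.resize(s["color"][:,:,::-1],(768,576),interpolation=cv2.INTER_CUBIC))
    np.save(f"{n}0.npy",s,allow_pickle=True)
    print(n,{k:v for k,v in s.items() if k!="color"})
E
```

```text
pics
{'clock': 0.0, 'q': array([-1.07119318,  0.68997697, -0.19449782,  1.56636721,  0.15730141,
        0.90249142, -0.21509713]), 'qd': array([ 0.00035162, -0.00013072,  0.00041822,  0.00052209, -0.00063261,
        0.00062858, -0.00056652]), 'joint_torque': array([ 3.97727663e-04, -5.27554178e+01, -1.26634654e+00, -1.53427058e+01,
       -5.25604666e-02,  6.46693516e-03,  1.49404655e-04]), 'tool_pos': array([0.28046573, 0.55778399, 0.22200786]), 'eef_rot': array([ 2.30763424e-01,  9.73009447e-01, -9.15128715e-04, -1.41706343e-04]), 'contact_force': array([ 0.52039094, -0.18821971,  0.71538154]), 'moment': array([ 0.01184087, -0.04197295, -0.04131058]), 'opening': 0.9995253218036896}
side {'fx': 351.77531032979897, 'fy': 351.77531032979897, 'cx': 255.3615913286728, 'cy': 193.46901127746878, 'world_to_cam': array([[ 0.87844941, -0.47781693, -0.00419676, -0.48665438],
       [ 0.36412706,  0.66369579,  0.65339068, -0.22981546],
       [-0.30941576, -0.57549882,  0.75700925, -0.98388543],
       [ 0.        ,  0.        ,  0.        ,  1.        ]])}
top {'fx': 355.09987084138703, 'fy': 355.09987084138703, 'cx': 260.14759185596984, 'cy': 193.4030951287766, 'world_to_cam': array([[-0.00892144, -0.9995806 , -0.02755046,  0.02205969],
       [ 0.98528526, -0.01348999,  0.17038477, -0.55485581],
       [-0.17068497, -0.02562498,  0.98499239, -1.14355909],
       [ 0.        ,  0.        ,  0.        ,  1.        ]])}
```

View pics/side0.png

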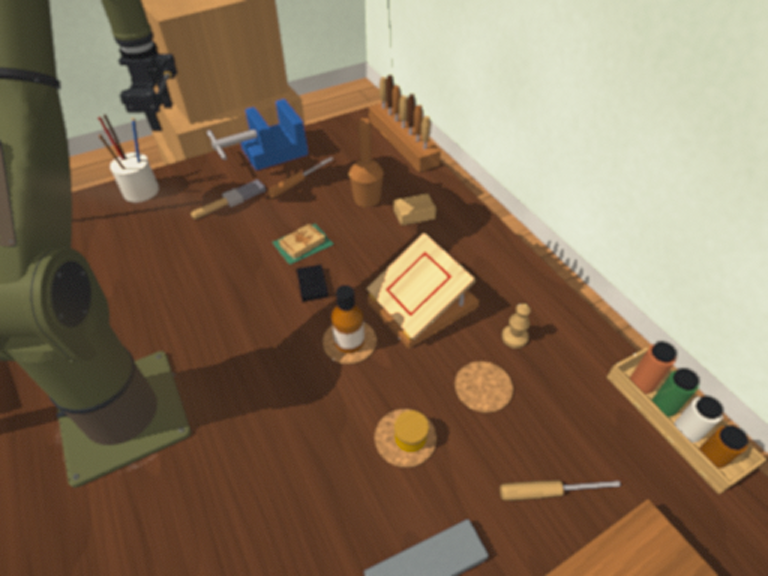

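View pics/top0.png

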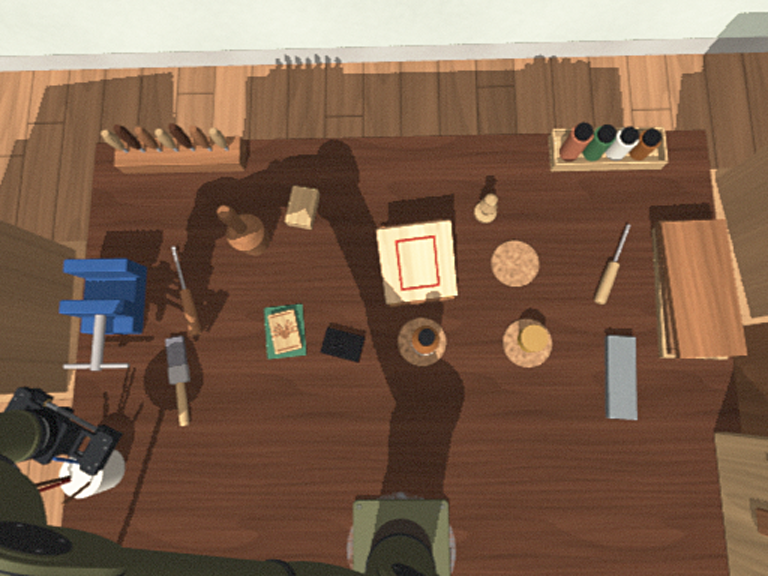

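The side view shows the bottle at (347,320), tin at (410,430), spare coaster at (483,386), crest on felt at (303,241), red outline at (419,284). In the top view the cap is at (426,338), tin lid at (535,338), coasters at (422,341)/(527,343)/(515,263), crest at (285,331) and outline at (418,263), with the black look-alike at (343,343).

```bash
cat > h.py <<'E'
import numpy as np,cv2
def cam(s): return s["world_to_cam"][:3,:3],s["world_to_cam"][:3,3]
def ray(s,p):
    R,t=cam(s); d=np.array([(p[0]-s["cx"])/s["fx"],-(p[1]-s["cy"])/s["fy"],-1.])
    d=R.T@d; return -R.T@t,d/np.linalg.norm(d)
def onz(s,p,z):
    o,d=ray(s,p); return o+d*(z-o[2])/d[2]
def tri(s1,p1,s2,p2):
    o1,d1=ray(s1,p1);o2,d2=ray(s2,p2)
    k=np.linalg.lstsq(np.c_[d1,-d2],o2-o1,rcond=None)[0]
    a,b=o1+k[0]*d1,o2+k[1]*d2
    return (a+b)/2,np.linalg.norm(a-b)
def load(n): return np.load(n,allow_pickle=True).item()
def blob(s,lo,hi,c,rad):
    """hsv mask within rad px of c -> biggest contour"""
    h=cv2.cvtColor(s["color"],cv2.COLOR_RGB2HSV); m=cv2.inRange(h,np.array(lo),np.array(hi))
    w=np.zeros_like(m); cv2.circle(w,(int(c[0]),int(c[1])),rad,255,-1); m&=w
    cs=cv2.findContours(m,cv2.RETR_EXTERNAL,cv2.CHAIN_APPROX_NONE)[0]
    return max(cs,key=cv2.contourArea),m
E
python3 - <<'E'
from h import *
np.set_printoptions(precision=4,suppress=True)
T,S=load("top0.npy"),load("side0.npy")
hs=lambda s,p:cv2.cvtColor(s["color"],cv2.COLOR_RGB2HSV)[int(p[1]/1.5),int(p[0]/1.5)]
for n,p in dict(cork=(515,263),cork2=(410,350),tin=(535,338),crest=(285,318),felt=(268,350),red=(397,262),cap=(426,336),bench=(470,400),wood=(384,262)).items(): print(n,hs(T,p))
for n,p in dict(cork=(483,386),tin=(410,425),crest=(303,235),felt=(283,250),red=(402,298),cap=(346,296)).items(): print("S",n,hs(S,p))
# red outline corners in both views
Q=[]
for s,c in((T,(279,175)),(S,(279,189))):
    h=cv2.cvtColor(s["color"],cv2.COLOR_RGB2HSV)
    m=(cv2.inRange(h,np.array((0,110,90)),np.array((7,255,255)))|cv2.inRange(h,np.array((172,110,90)),np.array((180,255,255))))
    w=np.zeros_like(m);cv2.circle(w,c,38,255,-1);m&=w
    cs=cv2.findContours(m,cv2.RETR_EXTERNAL,cv2.CHAIN_APPROX_NONE)[0]
    hull=cv2.convexHull(np.vstack(cs)); b=cv2.approxPolyN(hull,4,ensure_convex=True).reshape(-1,2).astype(float)
    print(b, m.sum()/255); Q.append(b)
np.save("Q.npy",Q)
for s,n,c in((T,'spare',(343,175)),(T,'front',(281,228)),(T,'side',(351,229))):
    ct,m=blob(s,(5,60,110),(22,190,255),c,22); 
    print(n,cv2.fitEllipse(cv2.convexHull(ct)),cv2.contourArea(ct),onz(s,cv2.fitEllipse(cv2.convexHull(ct))[0],.006))
E
```

```text
cork [ 14 119 207]
cork2 [ 13 114 136]
tin [ 18 142 221]
crest [ 19  98 239]
felt [ 68  77 132]
red [ 19  87 249]
cap [174  28  45]
bench [  9 143 102]
wood [ 23  58 253]
S cork [ 14 139 185]
S tin [ 19 184 197]
S crest [ 16 146 170]
S felt [ 49  75 130]
S red [ 23  91 245]
S cap [114  32  40]
[[311. 195.]
 [267. 193.]
 [257. 145.]
 [308. 164.]] 164.0
[[272. 210.]
 [258. 192.]
 [283. 168.]
 [300. 184.]] 32.0
spare ((344.22369384765625, 176.2529754638672), (30.668861389160156, 37.85269546508789), 117.71390533447266) 778.5 [ 0.6189 -0.2764  0.006 ]
front ((284.5772399902344, 227.40365600585938), (32.94089126586914, 39.89385986328125), 88.61376953125) 800.5 [ 0.4435 -0.0654  0.006 ]
side ((350.5792541503906, 231.19847106933594), (35.72893142700195, 41.0322151184082), 91.80602264404297) 887.5 [ 0.4282 -0.2885  0.006 ]
```

Run:
```python
from h import *
T,S=load("top0.npy"),load("side0.npy")
for s,n,(x,y) in((T,"t",(170,130)),(S,"s",(175,140))):
    c=s["color"][y:y+ (125 if n=="t" else 180),x:x+(200 if n=="t" else 180),::-1]
    k=4 if n=="t" else 3.3
    cv2.imwrite(f"pics/c{n}.png",cv2.resize(c,None,fx=k,fy=k,interpolation=cv2.INTER_NEAREST))
```

```text
(no output)
```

View pics/ct.png

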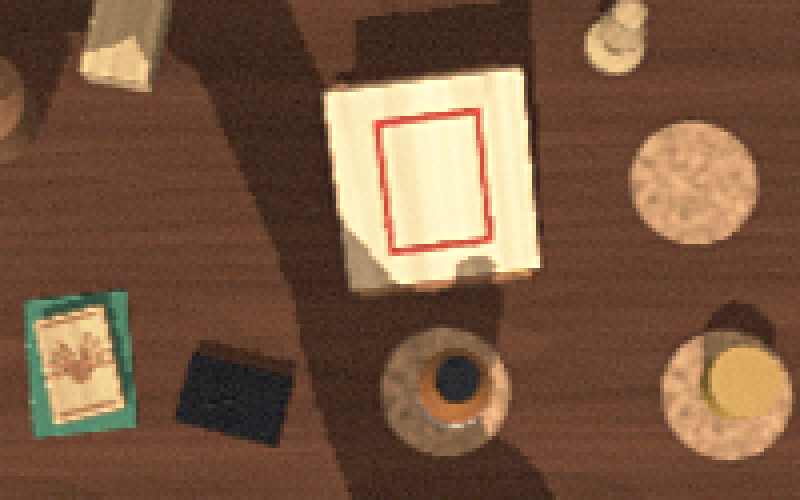

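View pics/cs.png

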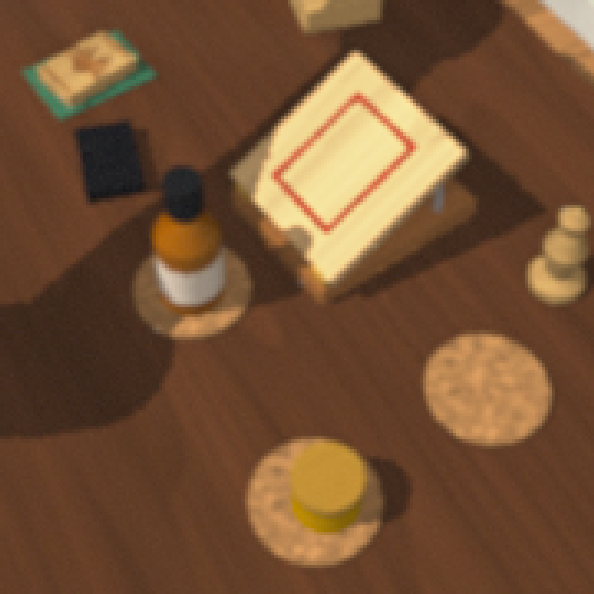

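Crops: the coasters are at crop-top centres (446,392), (726,394) and (694,182); the cap is at (458,379), the lid at (746,382), and the outline corners at (373,120) (479,107) (494,241) (388,256). In crop-side the outline corners are (357,94) (415,148) (327,232) (272,175).

Run:
```python
from h import *
np.set_printoptions(precision=4,suppress=True)
T,S=load("top0.npy"),load("side0.npy")
t=lambda x,y:(x/4-.5+170,y/4-.5+130)
q=lambda x,y:(x/3.3-.5+175,y/3.3-.5+140)
print("front",onz(T,t(446,392),.006),onz(S,q(192,282),.006))
print("side",onz(T,t(726.5,394),.006),onz(S,q(315,501),.006))
print("spare",onz(T,t(694.5,182),.006),onz(S,q(488,389),.006))
print("cap",onz(T,t(458,379),.166),onz(S,q(184,182),.166))
print("lid",onz(T,t(746,382),.051),onz(S,q(328,478),.051))
A=[(373,120),(479,107),(494,241),(388,256)];B=[(357,94),(415,148),(327,232),(272,175)]
P=[]
for a,b in zip(A,B):
    p,e=tri(T,t(*a),S,q(*b)); P.append(p); print(p,e)
P=np.array(P);c=P.mean(0)
x=(P[0]+P[1]-P[2]-P[3])/2; y=(P[0]+P[3]-P[1]-P[2])/2
n=np.cross(x,y);n/=np.linalg.norm(n)
print("mark",c,"x",x,np.linalg.norm(x),"y",y,np.linalg.norm(y),"slope",np.arcsin(x[2]/np.linalg.norm(x)),np.arccos(n[2]),"n",n,"yaw",np.arctan2(x[1],x[0]),np.arctan2(-y[0],y[1]))
A=[(323,91),(524,67),(540,268),(350,294)];B=[(354,50),(467,153),(325,283),(232,175)]
for a,b in zip(A,B): print("board",*tri(T,t(*a),S,q(*b)))
C=np.array([onz(T,t(*a),.022) for a in[(33,318),(103,306),(124,414),(52,424)]])
print("crest",C,C.mean(0)); x=(C[0]+C[1]-C[2]-C[3])/2;y=(C[0]+C[3]-C[1]-C[2])/2
print(np.linalg.norm(x),np.linalg.norm(y),np.arctan2(x[1],x[0]),np.arctan2(-y[0],y[1]))
F=np.array([onz(T,t(*a),.004) for a in[(24,300),(128,291),(136,428),(34,438)]]);print("felt",F.mean(0))
print("fig",onz(T,t(614,48),.0),"mallet",onz(T,(245/1.5,240/1.5),.05),"offcut",onz(T,(300/1.5,208/1.5),.03), "black",onz(T,t(237,392),.02))
```

```text
front [ 0.4433 -0.0533  0.006 ] [ 0.4463 -0.0512  0.006 ]
side [ 0.439  -0.2909  0.006 ] [ 0.4378 -0.2957  0.006 ]
spare [ 0.6234 -0.2729  0.006 ] [ 0.6222 -0.278   0.006 ]
cap [ 0.4407 -0.0573  0.166 ] [ 0.4419 -0.0645  0.166 ]
lid [ 0.4453 -0.297   0.051 ] [ 0.4446 -0.3018  0.051 ]
[0.6562 0.0051 0.1043] 0.0013721194301233417
[ 0.6655 -0.081   0.1055] 0.0010559039263427306
[ 0.565  -0.0941  0.0568] 0.0012808919987890798
[ 0.555  -0.006   0.0525] 0.002854858899619198
mark [ 0.6104 -0.044   0.0798] x [0.1009 0.0121 0.0503] 0.11334521714887993 y [-0.0096  0.0871 -0.0027] 0.08767621603256334 slope 0.45961705408018644 0.4606687373942988 n [-0.4441 -0.0208  0.8958] yaw 0.11942223670000413 0.1099689363375881
board [0.6764 0.0449 0.1201] 0.0018501326459417027
board [ 0.6952 -0.1173  0.1179] 9.241330237482547e-05
board [ 0.5428 -0.1327  0.0399] 0.002169204879370415
board [0.5269 0.0263 0.0351] 0.004951574169514862
crest [[0.5092 0.2993 0.022 ]
 [0.5188 0.2393 0.022 ]
 [0.4265 0.2194 0.022 ]
 [0.4187 0.2804 0.022 ]] [0.4683 0.2596 0.022 ]
0.09344015014946314 0.06113675741273624 0.209467902895377 0.1425826145055343
felt [0.4713 0.2615 0.004 ]
fig [ 0.7481 -0.2088  0.    ] mallet [0.6756 0.347  0.05  ] offcut [0.7564 0.2261 0.03  ] black [0.4442 0.124  0.02  ]
```

Request:
drive_tool:
  commands:
    - {"wz":-0.1165,"claw":1}
    - {"wz":-0.1165}
    - {"wz":-0.1165}
    - {"wz":-0.1165}
    - {"dx":-0.02,"dy":-0.03}
    - {"dx":-0.02,"dy":-0.03}
    - {"dx":-0.02,"dy":-0.03}
    - {"dx":-0.02,"dy":-0.03}
    - {"dx":-0.02,"dy":-0.03}
    - {"dx":-0.02,"dy":-0.03}
    - {"dx":-0.02,"dy":-0.03}
    - {"dx":-0.02,"dy":-0.03}

```text
validation failed for argument at $.co...
```

Request:
drive_tool:
  commands:
    - {"dx":0,"dy":0,"dz":0,"wx":0,"wy":0,"wz":-0.1165,"claw":1}
    - {"dx":0,"dy":0,"dz":0,"wx":0,"wy":0,"wz":-0.1165,"claw":1}
    - {"dx":0,"dy":0,"dz":0,"wx":0,"wy":0,"wz":-0.1165,"claw":1}
    - {"dx":0,"dy":0,"dz":0,"wx":0,"wy":0,"wz":-0.1165,"claw":1}
    - {"dx":-0.02,"dy":-0.03,"dz":0,"wx":0,"wy":0,"wz":0,"claw":1}
    - {"dx":-0.02,"dy":-0.03,"dz":0,"wx":0,"wy":0,"wz":0,"claw":1}
    - {"dx":-0.02,"dy":-0.03,"dz":0,"wx":0,"wy":0,"wz":0,"claw":1}
    - {"dx":-0.02,"dy":-0.03,"dz":0,"wx":0,"wy":0,"wz":0,"claw":1}
    - {"dx":-0.02,"dy":-0.03,"dz":0,"wx":0,"wy":0,"wz":0,"claw":1}
    - {"dx":-0.02,"dy":-0.03,"dz":0,"wx":0,"wy":0,"wz":0,"claw":1}
    - {"dx":-0.02,"dy":-0.03,"dz":0,"wx":0,"wy":0,"wz":0,"claw":1}
    - {"dx":-0.02,"dy":-0.03,"dz":0,"wx":0,"wy":0,"wz":0,"claw":1}

```text
clock: 1.3
tool_pos: [0.4412, 0.3169, 0.2225]
eef_rot: [-0.0, 1.0, -0.0, -0.0]
contact_force: [-0.4, 0.3, -0.7]
opening: 1.002
```

Request:
drive_tool:
  commands:
    - {"dx":0,"dy":-0.05,"dz":0,"wx":0,"wy":0,"wz":0,"claw":1}
    - {"dx":0,"dy":-0.05,"dz":0,"wx":0,"wy":0,"wz":0,"claw":1}
    - {"dx":0,"dy":-0.05,"dz":0,"wx":0,"wy":0,"wz":0,"claw":1}
    - {"dx":0,"dy":-0.05,"dz":0,"wx":0,"wy":0,"wz":0,"claw":1}
    - {"dx":0,"dy":-0.05,"dz":0,"wx":0,"wy":0,"wz":0,"claw":1}
    - {"dx":0,"dy":-0.05,"dz":0,"wx":0,"wy":0,"wz":0,"claw":1}
    - {"dx":0,"dy":-0.05,"dz":0,"wx":0,"wy":0,"wz":0,"claw":1}
    - {"dx":0,"dy":-0.05,"dz":0,"wx":0,"wy":0,"wz":0,"claw":1}
    - {"dx":0,"dy":-0.05,"dz":0,"wx":0,"wy":0,"wz":0,"claw":1}
    - {"dx":0,"dy":-0.05,"dz":0,"wx":0,"wy":0,"wz":0,"claw":1}
    - {"dx":0,"dy":-0.05,"dz":0,"wx":0,"wy":0,"wz":0,"claw":1}
    - {"dx":0,"dy":-0.05,"dz":0,"wx":0,"wy":0,"wz":0,"claw":1}

```text
clock: 2.5
tool_pos: [0.4403, -0.2836, 0.2226]
eef_rot: [0.0, 1.0, 0.0, -0.0]
contact_force: [0.8, 0.8, 0.1]
opening: 0.996
```

Request:
drive_tool:
  commands:
    - {"dx":-0.005,"dy":-0.016,"dz":0.01,"wx":0,"wy":0,"wz":0,"claw":1}
    - {"dx":0,"dy":0,"dz":0.035,"wx":0,"wy":0,"wz":0,"claw":1}
    - {"dx":0,"dy":0,"dz":0.035,"wx":0,"wy":0,"wz":0,"claw":1}
    - {"dx":0,"dy":0,"dz":0.035,"wx":0,"wy":0,"wz":0,"claw":1}
    - {"dx":0,"dy":0,"dz":0.03,"wx":0,"wy":0,"wz":0,"claw":1}
    - {"dx":0,"dy":0,"dz":0.025,"wx":0,"wy":0,"wz":0,"claw":1}
    - {"dx":0,"dy":0,"dz":0.018,"wx":0,"wy":0,"wz":0,"claw":1}
    - {"dx":0,"dy":0,"dz":0,"wx":0,"wy":0,"wz":0,"claw":1}
    - {"dx":0,"dy":0,"dz":0,"wx":0,"wy":0,"wz":0,"claw":0.5}
    - {"dx":0,"dy":0,"dz":0,"wx":0,"wy":0,"wz":0,"claw":0.5}
    - {"dx":0,"dy":0,"dz":0,"wx":0,"wy":0,"wz":0,"claw":0.5}
    - {"dx":0,"dy":0,"dz":0,"wx":0,"wy":0,"wz":0,"claw":0.5}
  grip_force: 25

```text
clock: 3.7
tool_pos: [0.4463, -0.2978, 0.0356]
eef_rot: [0.0, 1.0, -0.0, 0.001]
contact_force: [-0.4, -0.6, 0.3]
opening: 0.66
```

Request:
drive_tool:
  commands:
    - {"dx":0,"dy":0,"dz":0,"wx":0,"wy":0,"wz":0,"claw":0.3}
    - {"dx":0,"dy":0,"dz":0,"wx":0,"wy":0,"wz":0,"claw":0.3}
    - {"dx":0,"dy":0,"dz":-0.02,"wx":0,"wy":0,"wz":0,"claw":0.3}
    - {"dx":0,"dy":0,"dz":-0.03,"wx":0,"wy":0,"wz":0,"claw":0.3}
    - {"dx":-0.02,"dy":0.004,"dz":-0.02,"wx":0,"wy":0,"wz":0,"claw":0.3}
    - {"dx":-0.03,"dy":0.004,"dz":0,"wx":0,"wy":0,"wz":0,"claw":0.3}
    - {"dx":-0.035,"dy":0.004,"dz":0,"wx":0,"wy":0,"wz":0,"claw":0.3}
    - {"dx":-0.035,"dy":0.004,"dz":0,"wx":0,"wy":0,"wz":0,"claw":0.3}
    - {"dx":-0.03,"dy":0.004,"dz":0,"wx":0,"wy":0,"wz":0,"claw":0.3}
    - {"dx":-0.02,"dy":0,"dz":0,"wx":0,"wy":0,"wz":0,"claw":0.3}
    - {"dx":-0.007,"dy":0,"dz":0,"wx":0,"wy":0,"wz":0,"claw":0.3}
    - {"dx":0,"dy":0,"dz":0,"wx":0,"wy":0,"wz":0,"claw":0.3}
  grip_force: 25

```text
clock: 4.9
tool_pos: [0.623, -0.2773, 0.1044]
eef_rot: [-0.0, 1.0, 0.0, -0.0]
contact_force: [-0.2, -0.1, -0.1]
opening: 0.3
```

Run:
```python
from plant import r,snapshot
from h import *
for n in("side","top"):
    s=snapshot(n); np.save(f"{n}1.npy",s,allow_pickle=True)
    c=s["color"][:,:,::-1]
    c=c[130:255,270:430] if n=="top" else c[150:330,200:390]
    cv2.imwrite(f"pics/{n}1.png",cv2.resize(c,None,fx=(4 if n=="top" else 2.5),fy=(4 if n=="top" else 2.5),interpolation=cv2.INTER_NEAREST))
a,b=cv2.imread("pics/top1.png"),cv2.imread("pics/side1.png")
b=b[:500] if b.shape[0]>500 else b
h=500; o=np.zeros((h,a.shape[1]+b.shape[1],3),np.uint8);o[:a.shape[0],:a.shape[1]]=a;o[:b.shape[0],a.shape[1]:]=b
cv2.imwrite("pics/m1.png",cv2.resize(o,None,fx=.72,fy=.72,interpolation=cv2.INTER_AREA)); print(o.shape)
```

```text
(500, 1115, 3)
```

View pics/m1.png

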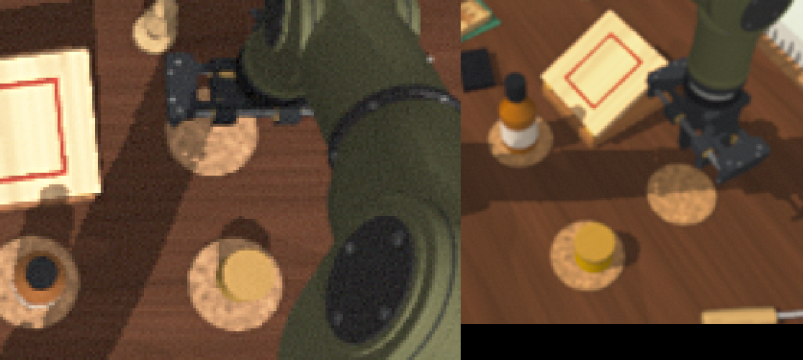

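Both views show the tin still on the side coaster (top (245,275), side (594,245)), so the grasp missed. Next I check where the tool projects against what I see.

Run:
```python
from plant import r
from h import *
np.set_printoptions(precision=4,suppress=True)
st=r.get_state();print(st["clock"],st["tool_pos"],st["opening"],st["q"])
def proj(s,p):
    R,t=cam(s);c=R@p+t;return np.array([s["cx"]-s["fx"]*c[0]/c[2],s["cy"]+s["fy"]*c[1]/c[2]])
T,S=load("top1.npy"),load("side1.npy")
for z in(-.011,0,.008,.053):
    p=st["tool_pos"]+[0,0,z]
    print(z,(proj(T,p)+.5-[270,130])*4*.72,(proj(S,p)+.5-[200,150])*2.5*.72+[460.8,0])
for s,n,c in((T,"t",(355,225)),(S,"s",(274,286))):
    ct,m=blob(s,(17,100,120),(28,255,255),c,16); e=cv2.minEnclosingCircle(ct); print(n,e,onz(s,e[0],.051))
T,S=load("top0.npy"),load("side0.npy")
for s,n,c in((T,"t",(355,225)),(S,"s",(274,286))):
    ct,m=blob(s,(17,100,120),(28,255,255),c,16); e=cv2.minEnclosingCircle(ct); print(n,e,onz(s,e[0],.051))
```

```text
5.0 [ 0.6212 -0.2781  0.1045] 0.29817300873956654 [ 0.5316  0.9203 -0.3572  1.4676  0.3894  0.8262  1.6078]
-0.011 [232.5767 115.6727] [689.6567 164.2903]
0 [234.7721 113.3407] [690.7657 160.19  ]
0.008 [236.3952 111.6166] [691.5848 157.1618]
0.053 [245.9633 101.4532] [696.3981 139.3666]
t ((354.5, 225.0), 9.962529182434082) [ 0.4454 -0.2922  0.051 ]
s ((273.5, 287.1071472167969), 14.327054023742676) [ 0.4398 -0.3079  0.051 ]
t ((354.3018798828125, 224.73585510253906), 10.232806205749512) [ 0.4463 -0.2916  0.051 ]
s ((273.5, 287.1071472167969), 14.327054023742676) [ 0.4398 -0.3079  0.051 ]
```

Run:
```python
from h import *
T,S=load("top1.npy"),load("side1.npy")
c=S["color"][140:270,290:400,::-1]
cv2.imwrite("pics/g1.png",cv2.resize(c,None,fx=4.5,fy=4.5,interpolation=cv2.INTER_CUBIC))
```

```text
(no output)
```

View pics/g1.png

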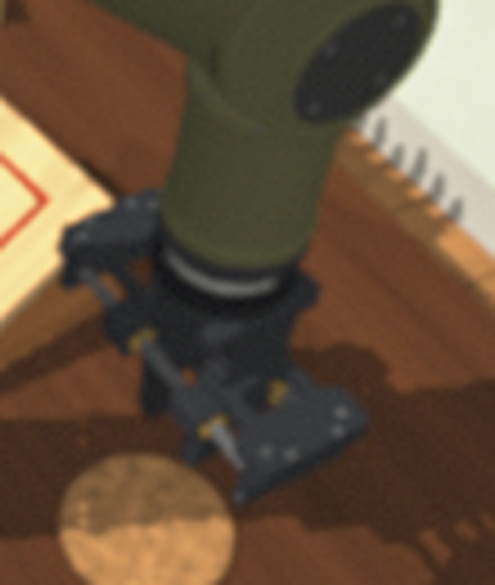

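Request:
drive_tool:
  commands:
    - {"dx":0,"dy":0,"dz":0.03,"wx":0,"wy":0,"wz":0,"claw":0.3}
    - {"dx":0,"dy":0,"dz":0.03,"wx":0,"wy":0,"wz":0,"claw":0.3}
    - {"dx":0,"dy":0,"dz":0.01,"wx":0,"wy":0,"wz":0,"claw":0.3}
    - {"dx":0,"dy":0,"dz":0.009,"wx":0,"wy":0,"wz":0,"claw":0.3}
    - {"dx":0,"dy":0,"dz":0.004,"wx":0,"wy":0,"wz":0,"claw":0.3}
    - {"dx":0,"dy":0,"dz":0.003,"wx":0,"wy":0,"wz":0,"claw":0.3}
    - {"dx":0,"dy":0,"dz":0,"wx":0,"wy":0,"wz":0,"claw":0.3}

```text
clock: 5.7
tool_pos: [0.6233, -0.2776, 0.0194]
eef_rot: [-0.0, 1.0, -0.0, 0.0]
contact_force: [-0.3, -0.2, -0.9]
opening: 0.302
```

Run:
```python
from plant import r,snapshot
from h import *
st=r.get_state();print(st["clock"],st["tool_pos"],st["opening"],st["contact_force"])
s=snapshot("side");c=s["color"][160:280,280:400,::-1].astype(float)
c=np.clip(255*(c/255)**.5,0,255).astype(np.uint8)
cv2.imwrite("pics/g2.png",cv2.resize(c,None,fx=5,fy=5,interpolation=cv2.INTER_CUBIC))
```

```text
5.7 [ 0.62328    -0.27764528  0.0194186 ] 0.30162545341526664 [-0.3418496  -0.23406065 -0.87005904]
```

View pics/g2.png

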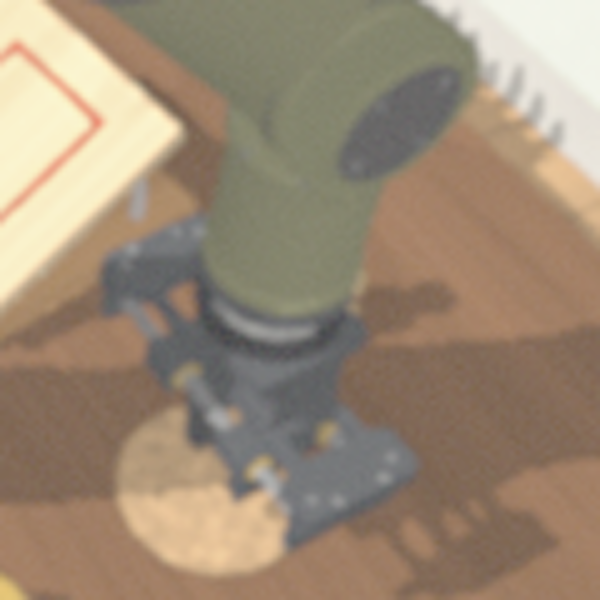

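The enhanced side view shows the finger ends at about (200,440) and (240,490), with the coaster centre at (205,489). The fingers look higher than the nominal TCP, so I touch the coaster to check.

Request:
drive_tool:
  commands:
    - {"dx":0,"dy":0,"dz":0.003,"wx":0,"wy":0,"wz":0,"claw":0.3}
    - {"dx":0,"dy":0,"dz":0.002,"wx":0,"wy":0,"wz":0,"claw":0.3}

```text
clock: 5.95
tool_pos: [0.6232, -0.2776, 0.0141]
eef_rot: [-0.0, 1.0, -0.0, 0.0]
contact_force: [-0.3, 0.4, -0.7]
opening: 0.301
```

Request:
drive_tool:
  commands:
    - {"dx":0,"dy":0,"dz":0.003,"wx":0,"wy":0,"wz":0,"claw":0.3}
    - {"dx":0,"dy":0,"dz":0.003,"wx":0,"wy":0,"wz":0,"claw":0.3}

```text
clock: 6.15
tool_pos: [0.6229, -0.2775, 0.0076]
eef_rot: [-0.0, 1.0, 0.0, 0.0]
contact_force: [0.3, 0.0, 0.6]
opening: 0.304
```

Request:
drive_tool:
  commands:
    - {"dx":0,"dy":0,"dz":0.003,"wx":0,"wy":0,"wz":0,"claw":0.3}
    - {"dx":0,"dy":0,"dz":0.003,"wx":0,"wy":0,"wz":0,"claw":0.3}

```text
clock: 6.35
tool_pos: [0.6229, -0.2774, 0.0014]
eef_rot: [-0.0, 1.0, 0.0, -0.0]
contact_force: [-1.2, -0.1, -0.2]
opening: 0.301
```

Request:
drive_tool:
  commands:
    - {"dx":0,"dy":0,"dz":0.003,"wx":0,"wy":0,"wz":0,"claw":0.3}
    - {"dx":0,"dy":0,"dz":0.003,"wx":0,"wy":0,"wz":0,"claw":0.3}

```text
clock: 6.55
tool_pos: [0.6229, -0.2774, -0.0045]
eef_rot: [-0.0, 1.0, 0.0, -0.0]
contact_force: [-0.3, 0.2, -0.7]
opening: 0.302
```

Request:
drive_tool:
  commands:
    - {"dx":0,"dy":0,"dz":0.003,"wx":0,"wy":0,"wz":0,"claw":0.3}
    - {"dx":0,"dy":0,"dz":0.003,"wx":0,"wy":0,"wz":0,"claw":0.3}

```text
clock: 6.75
tool_pos: [0.6229, -0.2775, -0.0094]
eef_rot: [-0.0, 1.0, -0.0, -0.0]
contact_force: [-6.8, 2.3, 26.0]
opening: 0.299
```

Contact came at a TCP reading of z≈-0.009, about 26 mm lower than nominal, so the reported TCP is biased. I use this contact to measure the xy bias from the side image, where the finger ends sit on the known plane z=0.006.

Run:
```python
from plant import r,snapshot
from h import *
st=r.get_state();print(st["clock"],st["tool_pos"],st["eef_rot"],st["contact_force"],st["moment"],st["q"])
s=snapshot("side");np.save("side2.npy",s,allow_pickle=True);np.save("top2.npy",snapshot("top"),allow_pickle=True)
c=s["color"][220:280,280:360,::-1].astype(float)
c=np.clip(255*(c/255)**.5,0,255).astype(np.uint8)
cv2.imwrite("pics/g3.png",cv2.resize(c,None,fx=10,fy=10,interpolation=cv2.INTER_CUBIC))
```

```text
6.75 [ 0.62294383 -0.27747033 -0.00942312] [-7.29491204e-06  9.99999991e-01 -6.19521330e-05 -1.17285500e-04] [-6.84524436  2.26170898 25.96365685] [0.56718604 1.52364686 0.06199462] [ 0.50291174  1.07436831 -0.30128326  1.49193155  0.44961978  0.64448706
  1.55854769]
```

View pics/g3.png

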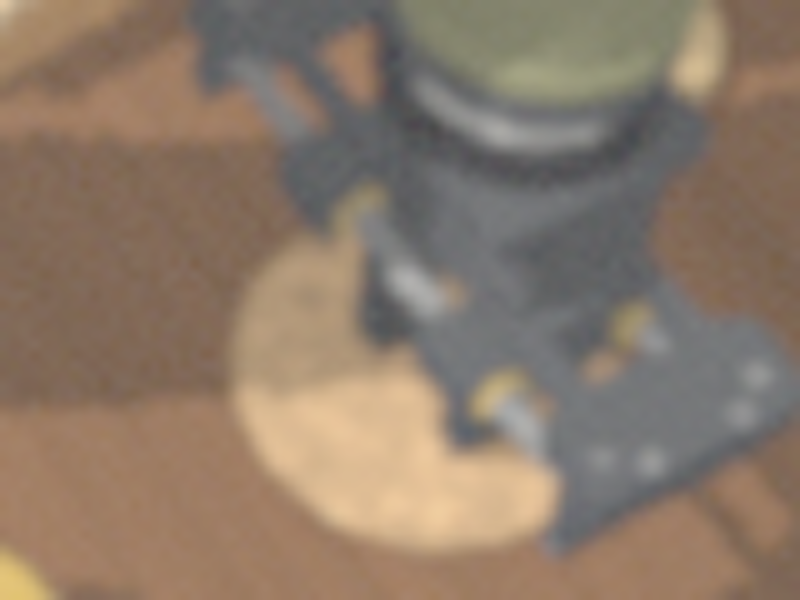

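The finger ends are at (385,345) and (462,447), and the coaster centre is near (398,388), so there is a small xy offset of about +5 to +10 mm in x. I compare with the start-pose pictures to see whether the bias is constant.

Run:
```python
from h import *
def proj(s,p):
    R,t=cam(s);c=R@p+t;return np.array([s["cx"]-s["fx"]*c[0]/c[2],s["cy"]+s["fy"]*c[1]/c[2]])
T,S=load("top0.npy"),load("side0.npy")
p=np.array([.2805,.5578,.222]); ty=np.array([.449,.893,0])
o=np.zeros((560,800,3),np.uint8)
for i,(s,x,y,w,h) in enumerate(((S,65,30,65,80),(T,0,250,95,90))):
    k=6 if i==0 else 4.3
    c=s["color"][y:y+h,x:x+w,::-1].astype(float);c=np.clip(255*(c/255)**.6,0,255).astype(np.uint8)
    c=cv2.resize(c,None,fx=k,fy=k,interpolation=cv2.INTER_CUBIC)
    for b,col in((0,(0,0,255)),(.026,(0,255,0))):
        for e in(-.044,0,.044):
            u=(proj(s,p+[0,0,b-.011]+e*ty)+.5-[x,y])*k; cv2.circle(c,(int(u[0]),int(u[1])),3,col,-1); print(i,b,e,u)
    o[:c.shape[0],i*390:i*390+c.shape[1]]=c[:560]
cv2.imwrite("pics/g4.png",o)
```

```text
0 0 -0.044 [257.14780002 374.90495311]
0 0 0 [275.4212201  332.10024948]
0 0 0.044 [292.86190353 291.2461958 ]
0 0.026 -0.044 [242.18559842 334.48363592]
0 0.026 0 [261.11023502 291.94176188]
0 0.026 0.044 [279.1587806  251.36930762]
1 0 -0.044 [345.62196864 172.19515564]
1 0 0 [288.6564317  141.40731294]
1 0 0.044 [232.18865599 110.88849245]
1 0.026 -0.044 [323.98197163 176.14500715]
1 0.026 0 [265.61343635 144.52843086]
1 0.026 0.044 [207.76829521 113.1953623 ]
```

View pics/g4.png

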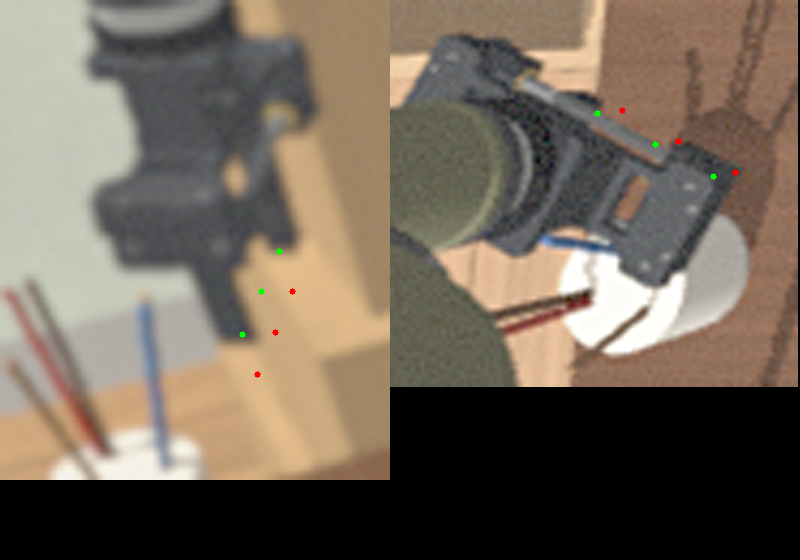

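The green dots, nominal raised by 26 mm, land on the finger ends (235,335) and (283,248) in the start picture. So the bias is a constant +26 mm along the tool axis with negligible xy: tip z = reported z + 0.015. I regrasp the tin with that.

Request:
drive_tool:
  commands:
    - {"dx":0,"dy":0,"dz":-0.03,"wx":0,"wy":0,"wz":0,"claw":1}
    - {"dx":0,"dy":0,"dz":-0.05,"wx":0,"wy":0,"wz":0,"claw":1}
    - {"dx":0.03,"dy":-0.004,"dz":0,"wx":0,"wy":0,"wz":0,"claw":1}
    - {"dx":0.04,"dy":-0.004,"dz":0,"wx":0,"wy":0,"wz":0,"claw":1}
    - {"dx":0.04,"dy":-0.004,"dz":0,"wx":0,"wy":0,"wz":0,"claw":1}
    - {"dx":0.04,"dy":-0.004,"dz":0,"wx":0,"wy":0,"wz":0,"claw":1}
    - {"dx":0.028,"dy":-0.004,"dz":0,"wx":0,"wy":0,"wz":0,"claw":1}
    - {"dx":0,"dy":0,"dz":0.02,"wx":0,"wy":0,"wz":0,"claw":1}
    - {"dx":0,"dy":0,"dz":0.02,"wx":0,"wy":0,"wz":0,"claw":1}
    - {"dx":0,"dy":0,"dz":0.02,"wx":0,"wy":0,"wz":0,"claw":1}
    - {"dx":0,"dy":0,"dz":0.007,"wx":0,"wy":0,"wz":0,"claw":1}
    - {"dx":0,"dy":0,"dz":0,"wx":0,"wy":0,"wz":0,"claw":1}

```text
clock: 8.05
tool_pos: [0.4446, -0.2971, 0.0021]
eef_rot: [-0.0, 1.0, 0.0, -0.001]
contact_force: [1.6, -0.1, 0.0]
opening: 1.002
```

Request:
drive_tool:
  commands:
    - {"dx":0,"dy":0,"dz":0,"wx":0,"wy":0,"wz":0,"claw":0.4}
    - {"dx":0,"dy":0,"dz":0,"wx":0,"wy":0,"wz":0,"claw":0.4}
    - {"dx":0,"dy":0,"dz":0,"wx":0,"wy":0,"wz":0,"claw":0.4}
    - {"dx":0,"dy":0,"dz":0,"wx":0,"wy":0,"wz":0,"claw":0.4}
    - {"dx":0,"dy":0,"dz":0,"wx":0,"wy":0,"wz":0,"claw":0.4}
    - {"dx":0,"dy":0,"dz":0,"wx":0,"wy":0,"wz":0,"claw":0.4}
  grip_force: 25

```text
clock: 8.65
tool_pos: [0.4452, -0.2977, 0.0034]
eef_rot: [-0.0, 1.0, -0.0, 0.0]
contact_force: [0.5, 0.9, 5.7]
opening: 0.654
```

Request:
drive_tool:
  commands:
    - {"dx":0,"dy":0,"dz":-0.02,"wx":0,"wy":0,"wz":0,"claw":0.4}
    - {"dx":0,"dy":0,"dz":-0.02,"wx":0,"wy":0,"wz":0,"claw":0.4}
    - {"dx":-0.02,"dy":0.003,"dz":-0.01,"wx":0,"wy":0,"wz":0,"claw":0.4}
    - {"dx":-0.035,"dy":0.005,"dz":0,"wx":0,"wy":0,"wz":0,"claw":0.4}
    - {"dx":-0.035,"dy":0.005,"dz":0,"wx":0,"wy":0,"wz":0,"claw":0.4}
    - {"dx":-0.035,"dy":0.005,"dz":0,"wx":0,"wy":0,"wz":0,"claw":0.4}
    - {"dx":-0.035,"dy":0.003,"dz":0,"wx":0,"wy":0,"wz":0,"claw":0.4}
    - {"dx":-0.018,"dy":0,"dz":0.01,"wx":0,"wy":0,"wz":0,"claw":0.4}
    - {"dx":0,"dy":0,"dz":0.02,"wx":0,"wy":0,"wz":0,"claw":0.4}
    - {"dx":0,"dy":0,"dz":0.014,"wx":0,"wy":0,"wz":0,"claw":0.4}
    - {"dx":0,"dy":0,"dz":0.004,"wx":0,"wy":0,"wz":0,"claw":0.4}
    - {"dx":0,"dy":0,"dz":0,"wx":0,"wy":0,"wz":0,"claw":0.4}

```text
clock: 9.85
tool_pos: [0.6216, -0.2764, 0.0042]
eef_rot: [-0.0, 1.0, 0.0, -0.001]
contact_force: [0.0, 0.5, -2.1]
opening: 0.66
```

Request:
drive_tool:
  commands:
    - {"dx":0,"dy":0,"dz":0.0015,"wx":0,"wy":0,"wz":0,"claw":0.4}
    - {"dx":0,"dy":0,"dz":0,"wx":0,"wy":0,"wz":0,"claw":0.8}
    - {"dx":0,"dy":0,"dz":0,"wx":0,"wy":0,"wz":0,"claw":1}
    - {"dx":0,"dy":0,"dz":0,"wx":0,"wy":0,"wz":0,"claw":1}
    - {"dx":0,"dy":0,"dz":-0.03,"wx":0,"wy":0,"wz":0,"claw":1}
    - {"dx":0,"dy":0,"dz":-0.05,"wx":0,"wy":0,"wz":0,"claw":1}
    - {"dx":0,"dy":0,"dz":-0.05,"wx":0,"wy":0,"wz":0,"claw":1}
    - {"dx":0,"dy":0,"dz":-0.05,"wx":0,"wy":0,"wz":0,"claw":1}
    - {"dx":0.025,"dy":0.03,"dz":-0.01,"wx":0,"wy":0,"wz":0,"claw":1}
    - {"dx":0.025,"dy":0.03,"dz":0,"wx":0,"wy":0,"wz":0,"claw":1}
    - {"dx":0.025,"dy":0.03,"dz":0,"wx":0,"wy":0,"wz":0,"claw":1}
    - {"dx":0.025,"dy":0.03,"dz":0,"wx":0,"wy":0,"wz":0,"claw":1}

```text
clock: 11.05
tool_pos: [0.5219, -0.1555, 0.194]
eef_rot: [0.0, 1.0, -0.0, 0.001]
contact_force: [0.4, 0.7, -0.1]
opening: 1.001
```

Request:
drive_tool:
  commands:
    - {"dx":0.03,"dy":0.035,"dz":0,"wx":0,"wy":0,"wz":0,"claw":1}
    - {"dx":0.03,"dy":0.035,"dz":0,"wx":0,"wy":0,"wz":0,"claw":1}
    - {"dx":0.022,"dy":0.025,"dz":0,"wx":0,"wy":0,"wz":0,"claw":1}
    - {"dx":0,"dy":0,"dz":0.02,"wx":0,"wy":0,"wz":0,"claw":0.8}
    - {"dx":0,"dy":0,"dz":0.03,"wx":0,"wy":0,"wz":0,"claw":0.8}
    - {"dx":0,"dy":0,"dz":0.02,"wx":0,"wy":0,"wz":0,"claw":0.8}
    - {"dx":0,"dy":0,"dz":0,"wx":0,"wy":0,"wz":0,"claw":0.6}
    - {"dx":0,"dy":0,"dz":0,"wx":0,"wy":0,"wz":0,"claw":0.2}
    - {"dx":0,"dy":0,"dz":0,"wx":0,"wy":0,"wz":0,"claw":0.2}
    - {"dx":0,"dy":0,"dz":0,"wx":0,"wy":0,"wz":0,"claw":0.2}
    - {"dx":0,"dy":0,"dz":0,"wx":0,"wy":0,"wz":0,"claw":0.2}
    - {"dx":0,"dy":0,"dz":0,"wx":0,"wy":0,"wz":0,"claw":0.2}
  grip_force: 30

```text
clock: 12.25
tool_pos: [0.4416, -0.0611, 0.124]
eef_rot: [-0.0, 1.0, 0.0, 0.001]
contact_force: [0.0, 0.7, 5.5]
opening: 0.375
```

Request:
drive_tool:
  commands:
    - {"dx":0,"dy":0,"dz":0,"wx":0,"wy":0,"wz":0,"claw":0.2}
    - {"dx":0,"dy":0,"dz":-0.015,"wx":0,"wy":0,"wz":0,"claw":0.2}
    - {"dx":0,"dy":-0.008,"dz":-0.015,"wx":0,"wy":0,"wz":0,"claw":0.2}
    - {"dx":0,"dy":-0.018,"dz":-0.005,"wx":0,"wy":0,"wz":0,"claw":0.2}
    - {"dx":0,"dy":-0.028,"dz":0,"wx":0,"wy":0,"wz":0,"claw":0.2}
    - {"dx":0.001,"dy":-0.033,"dz":0,"wx":0,"wy":0,"wz":0,"claw":0.2}
    - {"dx":0.001,"dy":-0.033,"dz":0,"wx":0,"wy":0,"wz":0,"claw":0.2}
    - {"dx":0.001,"dy":-0.033,"dz":0,"wx":0,"wy":0,"wz":0,"claw":0.2}
    - {"dx":0,"dy":-0.03,"dz":0,"wx":0,"wy":0,"wz":0,"claw":0.2}
    - {"dx":0,"dy":-0.025,"dz":0,"wx":0,"wy":0,"wz":0,"claw":0.2}
    - {"dx":0,"dy":-0.016,"dz":0,"wx":0,"wy":0,"wz":0,"claw":0.2}
    - {"dx":0,"dy":-0.008,"dz":0,"wx":0,"wy":0,"wz":0,"claw":0.2}

```text
clock: 13.45
tool_pos: [0.4366, -0.2956, 0.1577]
eef_rot: [0.001, 1.0, -0.0, -0.001]
contact_force: [0.0, 0.4, -2.3]
opening: 0.378
```

Request:
drive_tool:
  commands:
    - {"dx":0,"dy":0,"dz":0.008,"wx":0,"wy":0,"wz":0,"claw":0.2}
    - {"dx":0,"dy":0,"dz":0.012,"wx":0,"wy":0,"wz":0,"claw":0.2}
    - {"dx":0,"dy":0,"dz":0.01,"wx":0,"wy":0,"wz":0,"claw":0.2}
    - {"dx":0,"dy":0,"dz":0.004,"wx":0,"wy":0,"wz":0,"claw":0.2}
    - {"dx":0,"dy":0,"dz":0,"wx":0,"wy":0,"wz":0,"claw":0.2}

```text
clock: 13.95
tool_pos: [0.4384, -0.2917, 0.1241]
eef_rot: [-0.001, 1.0, 0.001, -0.0]
contact_force: [-0.2, 1.0, 0.6]
opening: 0.376
```

Request:
drive_tool:
  commands:
    - {"dx":0,"dy":0,"dz":0,"wx":0,"wy":0,"wz":0,"claw":0.5}
    - {"dx":0,"dy":0,"dz":0,"wx":0,"wy":0,"wz":0,"claw":0.7}
    - {"dx":0,"dy":0,"dz":0,"wx":0,"wy":0,"wz":0,"claw":0.9}
    - {"dx":0,"dy":0,"dz":-0.02,"wx":0,"wy":0,"wz":0,"claw":1}
    - {"dx":0,"dy":0,"dz":-0.04,"wx":0,"wy":0,"wz":0,"claw":1}
    - {"dx":-0.034,"dy":0.004,"dz":0,"wx":0,"wy":0,"wz":0,"claw":1}
    - {"dx":-0.045,"dy":0.004,"dz":0,"wx":0,"wy":0,"wz":0,"claw":1}
    - {"dx":-0.045,"dy":0.004,"dz":0,"wx":0,"wy":0,"wz":0,"claw":1}
    - {"dx":-0.045,"dy":0.004,"dz":0,"wx":0,"wy":0,"wz":0,"claw":1}
    - {"dx":-0.015,"dy":0,"dz":0.01,"wx":0,"wy":0,"wz":0,"claw":1}
    - {"dx":0,"dy":0,"dz":0.04,"wx":0,"wy":0,"wz":0,"claw":1}
    - {"dx":0,"dy":0,"dz":0.03,"wx":0,"wy":0,"wz":0,"claw":1}

```text
clock: 15.15
tool_pos: [0.6222, -0.2772, 0.1026]
eef_rot: [-0.0, 1.0, -0.0, 0.0]
contact_force: [-0.1, -0.7, -0.5]
opening: 1.001
```

Request:
drive_tool:
  commands:
    - {"dx":0,"dy":0,"dz":0.04,"wx":0,"wy":0,"wz":0,"claw":1}
    - {"dx":0,"dy":0,"dz":0.03,"wx":0,"wy":0,"wz":0,"claw":1}
    - {"dx":0,"dy":0,"dz":0.02,"wx":0,"wy":0,"wz":0,"claw":1}
    - {"dx":0,"dy":0,"dz":0.011,"wx":0,"wy":0,"wz":0,"claw":1}
    - {"dx":0,"dy":0,"dz":0,"wx":0,"wy":0,"wz":0,"claw":0.8}
    - {"dx":0,"dy":0,"dz":0,"wx":0,"wy":0,"wz":0,"claw":0.4}
    - {"dx":0,"dy":0,"dz":0,"wx":0,"wy":0,"wz":0,"claw":0.4}
    - {"dx":0,"dy":0,"dz":0,"wx":0,"wy":0,"wz":0,"claw":0.4}
    - {"dx":0,"dy":0,"dz":0,"wx":0,"wy":0,"wz":0,"claw":0.4}
    - {"dx":0,"dy":0,"dz":0,"wx":0,"wy":0,"wz":0,"claw":0.4}
  grip_force: 25

```text
clock: 16.15
tool_pos: [0.6228, -0.2777, 0.0046]
eef_rot: [-0.0, 1.0, -0.0, 0.001]
contact_force: [-1.0, -0.8, 5.8]
opening: 0.65
```

Request:
drive_tool:
  commands:
    - {"dx":0,"dy":0,"dz":-0.02,"wx":0,"wy":0,"wz":0,"claw":0.4}
    - {"dx":0,"dy":0,"dz":-0.04,"wx":0,"wy":0,"wz":0,"claw":0.4}
    - {"dx":0.01,"dy":0.01,"dz":-0.03,"wx":0,"wy":0,"wz":0,"claw":0.4}
    - {"dx":0.025,"dy":0.03,"dz":0,"wx":0,"wy":0,"wz":0,"claw":0.4}
    - {"dx":0.028,"dy":0.036,"dz":0,"wx":0,"wy":0,"wz":0,"claw":0.4}
    - {"dx":0.028,"dy":0.036,"dz":0,"wx":0,"wy":0,"wz":0,"claw":0.4}
    - {"dx":0.028,"dy":0.036,"dz":0,"wx":0,"wy":0,"wz":0,"claw":0.4}
    - {"dx":0.028,"dy":0.036,"dz":0,"wx":0,"wy":0,"wz":0,"claw":0.4}
    - {"dx":0.021,"dy":0.03,"dz":0,"wx":0,"wy":0,"wz":0,"claw":0.4}
    - {"dx":0.01,"dy":0.012,"dz":0,"wx":0,"wy":0,"wz":0,"claw":0.4}
    - {"dx":0,"dy":0,"dz":0.02,"wx":0,"wy":0,"wz":0,"claw":0.4}
    - {"dx":0,"dy":0,"dz":0.035,"wx":0,"wy":0,"wz":0,"claw":0.4}

```text
clock: 17.35
tool_pos: [0.446, -0.0509, 0.0402]
eef_rot: [-0.001, 1.0, 0.0, 0.003]
contact_force: [0.7, -0.5, -2.9]
opening: 0.653
```

Request:
drive_tool:
  commands:
    - {"dx":0,"dy":0,"dz":0.02,"wx":0,"wy":0,"wz":0,"claw":0.4}
    - {"dx":0,"dy":0,"dz":0.01,"wx":0,"wy":0,"wz":0,"claw":0.4}
    - {"dx":0,"dy":0,"dz":0.005,"wx":0,"wy":0,"wz":0,"claw":0.4}
    - {"dx":0,"dy":0,"dz":0,"wx":0,"wy":0,"wz":0,"claw":0.4}

```text
clock: 17.75
tool_pos: [0.4459, -0.0518, 0.0092]
eef_rot: [-0.001, 1.0, -0.0, -0.001]
contact_force: [-0.7, 0.9, -1.3]
opening: 0.654
```

Request:
drive_tool:
  commands:
    - {"dx":0,"dy":0,"dz":0.003,"wx":0,"wy":0,"wz":0,"claw":0.4}
    - {"dx":0,"dy":0,"dz":0.0015,"wx":0,"wy":0,"wz":0,"claw":0.4}
    - {"dx":0,"dy":0,"dz":0,"wx":0,"wy":0,"wz":0,"claw":0.4}

```text
clock: 18.05
tool_pos: [0.4459, -0.052, 0.0052]
eef_rot: [-0.0, 1.0, -0.0, -0.001]
contact_force: [-0.7, -0.1, -1.6]
opening: 0.652
```

Request:
drive_tool:
  commands:
    - {"dx":0,"dy":0,"dz":0.0015,"wx":0,"wy":0,"wz":0,"claw":0.4}
    - {"dx":0,"dy":0,"dz":0,"wx":0,"wy":0,"wz":0,"claw":0.8}
    - {"dx":0,"dy":0,"dz":0,"wx":0,"wy":0,"wz":0,"claw":1}
    - {"dx":0,"dy":0,"dz":0,"wx":0,"wy":0,"wz":0,"claw":1}
    - {"dx":0,"dy":0,"dz":-0.03,"wx":0,"wy":0,"wz":0,"claw":1}
    - {"dx":0,"dy":0,"dz":-0.05,"wx":0,"wy":0,"wz":0,"claw":1}
    - {"dx":0,"dy":0.05,"dz":-0.03,"wx":0,"wy":0,"wz":0,"claw":1}
    - {"dx":0,"dy":0.05,"dz":-0.02,"wx":0,"wy":0,"wz":0,"claw":1}
    - {"dx":0,"dy":0.05,"dz":0,"wx":0,"wy":0,"wz":0,"claw":1}
    - {"dx":-0.01,"dy":0.05,"dz":0,"wx":0,"wy":0,"wz":-0.085,"claw":1}
    - {"dx":-0.01,"dy":0.05,"dz":0,"wx":0,"wy":0,"wz":-0.085,"claw":1}
    - {"dx":0,"dy":0.04,"dz":0,"wx":0,"wy":0,"wz":0,"claw":1}

```text
clock: 19.25
tool_pos: [0.4591, 0.2282, 0.1045]
eef_rot: [-0.084, 0.996, -0.0, 0.002]
contact_force: [0.3, -0.4, 0.2]
opening: 0.998
```

Run:
```python
from plant import r,snapshot
from h import *
np.set_printoptions(precision=4,suppress=True)
st=r.get_state();print(st["clock"],st["tool_pos"],st["eef_rot"],st["q"])
T,S=load("top0.npy"),load("side0.npy")
q=lambda x,y:(x/3.3-.5+175,y/3.3-.5+140)
C=np.array([onz(S,q(*a),.022) for a in[(112,30),(137,63),(70,97),(42,70)]]);print(C,C.mean(0))
for a,b in((0,3),(1,2)): d=C[a]-C[b];print(np.linalg.norm(d),np.arctan2(d[1],d[0]))
ct,m=blob(T,(12,45,150),(28,150,255),(189.5,220.5),20)
rr=cv2.minAreaRect(ct);print(rr,cv2.contourArea(ct))
B=np.array([onz(T,p,.022) for p in cv2.boxPoints(rr)]);print(B,B.mean(0))
for i in range(4): d=B[i]-B[i-1];print(np.linalg.norm(d),np.arctan2(d[1],d[0]))
# swapped things now, side + top
s=snapshot("side");t=snapshot("top");np.save("side3.npy",s,allow_pickle=True);np.save("top3.npy",t,allow_pickle=True)
a=cv2.resize(s["color"][150:300,190:330,::-1],None,fx=2.8,fy=2.8);b=cv2.resize(t["color"][130:255,165:375,::-1],None,fx=1.9,fy=1.9)
o=np.zeros((430,800,3),np.uint8);o[:a.shape[0],:a.shape[1]]=a;o[:b.shape[0],395:395+b.shape[1]]=b;cv2.imwrite("pics/m3.png",o)
```

```text
19.25 [0.4591 0.2282 0.1045] [-0.084   0.9965 -0.0003  0.0023] [-0.1902  0.7949 -0.6054  1.9967  0.8072  0.6017  0.3883]
[[0.5156 0.2904 0.022 ]
 [0.5181 0.2285 0.022 ]
 [0.4346 0.2152 0.022 ]
 [0.4237 0.2679 0.022 ]] [0.473  0.2505 0.022 ]
0.09467103052976854 0.24042504333370132
0.08453213090087977 0.15777476347364405
((189.11460876464844, 220.8682861328125), (26.33082389831543, 18.01950454711914), 77.90524291992188) 432.0
[[0.5062 0.2999 0.022 ]
 [0.5184 0.2395 0.022 ]
 [0.4304 0.2188 0.022 ]
 [0.4183 0.2784 0.022 ]] [0.4683 0.2592 0.022 ]
0.09048679723055958 0.23982128513796067
0.061604460534358876 -1.3701911691507407
0.0904995919907743 -2.910475678790525
0.06081772012910401 1.770739787478142
```

View pics/m3.png

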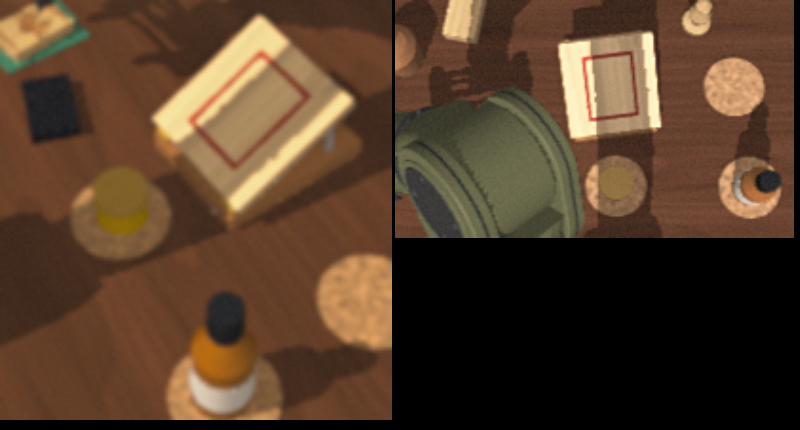

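Both views show the swap done: the tin is upright and centred on the front coaster (side (121,215), top (617,183)), and the bottle is upright on the side coaster (side (223,360), top (755,185)). Now the crest, at about (0.4705, 0.2555) with yaw 0.235.

Request:
drive_tool:
  commands:
    - {"dx":-0.01,"dy":0.015,"dz":0,"wx":0,"wy":0,"wz":-0.065,"claw":1}
    - {"dx":0,"dy":0,"dz":0,"wx":0,"wy":0,"wz":0,"claw":1}
    - {"dx":0,"dy":0,"dz":0,"wx":0,"wy":0,"wz":0,"claw":1}

```text
clock: 19.65
tool_pos: [0.4652, 0.2399, 0.104]
eef_rot: [-0.115, 0.993, -0.002, 0.001]
contact_force: [-0.4, 0.1, 0.7]
opening: 1.007
```

Request:
drive_tool:
  commands:
    - {"dx":-0.009,"dy":0.014,"dz":0.02,"wx":0,"wy":0,"wz":0,"claw":1}
    - {"dx":0,"dy":0,"dz":0.04,"wx":0,"wy":0,"wz":0,"claw":1}
    - {"dx":0,"dy":0,"dz":0.02,"wx":0,"wy":0,"wz":0,"claw":1}
    - {"dx":0,"dy":0,"dz":0.015,"wx":0,"wy":0,"wz":0,"claw":1}
    - {"dx":0,"dy":0,"dz":0.01,"wx":0,"wy":0,"wz":0,"claw":1}
    - {"dx":0,"dy":0,"dz":0.006,"wx":0,"wy":0,"wz":0,"claw":1}
    - {"dx":0,"dy":0,"dz":0,"wx":0,"wy":0,"wz":0,"claw":1}

```text
clock: 20.35
tool_pos: [0.4714, 0.2557, -0.0071]
eef_rot: [-0.115, 0.993, -0.002, 0.002]
contact_force: [-0.4, 0.9, -0.3]
opening: 0.998
```

Request:
drive_tool:
  commands:
    - {"dx":0,"dy":0,"dz":0.002,"wx":0,"wy":0,"wz":0,"claw":0.8}
    - {"dx":0,"dy":0,"dz":0,"wx":0,"wy":0,"wz":0,"claw":0.4}
    - {"dx":0,"dy":0,"dz":0,"wx":0,"wy":0,"wz":0,"claw":0.4}
    - {"dx":0,"dy":0,"dz":0,"wx":0,"wy":0,"wz":0,"claw":0.4}
    - {"dx":0,"dy":0,"dz":0,"wx":0,"wy":0,"wz":0,"claw":0.4}
    - {"dx":0,"dy":0,"dz":0,"wx":0,"wy":0,"wz":0,"claw":0.4}
    - {"dx":0,"dy":0,"dz":0,"wx":0,"wy":0,"wz":0,"claw":0.4}
  grip_force: 40

```text
clock: 21.05
tool_pos: [0.4718, 0.2569, -0.0084]
eef_rot: [-0.116, 0.993, -0.001, 0.002]
contact_force: [0.1, 0.3, 5.9]
opening: 0.679
```

Request:
drive_tool:
  commands:
    - {"dx":0,"dy":0,"dz":-0.015,"wx":0,"wy":0,"wz":0,"claw":0.4}
    - {"dx":0,"dy":0,"dz":-0.03,"wx":0,"wy":0,"wz":0,"claw":0.4}
    - {"dx":0,"dy":0,"dz":-0.04,"wx":0,"wy":0,"wz":0,"claw":0.4}
    - {"dx":0,"dy":0,"dz":-0.045,"wx":0,"wy":0,"wz":0,"claw":0.4}
    - {"dx":0,"dy":0,"dz":-0.04,"wx":0,"wy":0,"wz":0.12,"claw":0.4}
    - {"dx":-0.01,"dy":-0.03,"dz":0,"wx":0,"wy":0,"wz":0,"claw":0.4}
    - {"dx":-0.013,"dy":-0.045,"dz":0,"wx":0,"wy":0,"wz":0,"claw":0.4}
    - {"dx":-0.013,"dy":-0.048,"dz":0,"wx":0,"wy":0,"wz":0,"claw":0.4}
    - {"dx":-0.013,"dy":-0.048,"dz":0,"wx":0,"wy":0,"wz":0,"claw":0.4}
    - {"dx":-0.013,"dy":-0.048,"dz":0,"wx":0,"wy":0,"wz":0,"claw":0.4}
    - {"dx":-0.013,"dy":-0.048,"dz":0,"wx":0,"wy":0,"wz":0,"claw":0.4}
    - {"dx":-0.012,"dy":-0.048,"dz":0,"wx":0,"wy":0,"wz":0,"claw":0.4}

```text
clock: 22.25
tool_pos: [0.5922, -0.0491, 0.162]
eef_rot: [-0.056, 0.998, -0.002, 0.001]
contact_force: [0.7, 1.0, -0.6]
opening: 0.677
```

Request:
drive_tool:
  commands:
    - {"dx":0,"dy":0,"dz":0,"wx":0,"wy":-0.1,"wz":0,"claw":0.4}
    - {"dx":0,"dy":0,"dz":0,"wx":0,"wy":-0.1,"wz":0,"claw":0.4}
    - {"dx":0,"dy":0,"dz":0,"wx":0,"wy":-0.1,"wz":0,"claw":0.4}
    - {"dx":0,"dy":0,"dz":0,"wx":0,"wy":-0.1,"wz":0,"claw":0.4}
    - {"dx":0,"dy":0,"dz":0,"wx":0,"wy":-0.075,"wz":0,"claw":0.4}
    - {"dx":0,"dy":0,"dz":0,"wx":0,"wy":0,"wz":0,"claw":0.4}
    - {"dx":0,"dy":0,"dz":0,"wx":0,"wy":0,"wz":0,"claw":0.4}

```text
clock: 22.95
tool_pos: [0.6027, -0.0571, 0.1634]
eef_rot: [-0.05, 0.98, -0.008, 0.194]
contact_force: [0.3, 0.1, -0.5]
opening: 0.681
```

```bash
cat >> h.py <<'E'
from scipy.spatial.transform import Rotation as Ro
th,ps=.475,.115
M=np.array([.6104,-.044,.0798])
n=np.array([-np.sin(th)*np.cos(ps),-np.sin(th)*np.sin(ps),np.cos(th)])
def todo(st,d,off=.0124,m=M):
    """shift in tool axes to bring crest back centre to mark + d*n (bias in tool frame)"""
    Rt=Ro.from_quat(st["eef_rot"]).as_matrix(); c=st["tool_pos"]-Rt[:,2]*off
    sh=Rt.T@(m+d*n-c); Rw=np.c_[-np.array([np.cos(th)*np.cos(ps),np.cos(th)*np.sin(ps),np.sin(th)]),[-np.sin(ps),np.cos(ps),0],-n]
    return sh,Ro.from_matrix(Rt.T@Rw).as_rotvec()
E
python3 - <<'E'
from plant import r,snapshot
from h import *
np.set_printoptions(precision=4,suppress=True)
st=r.get_state();print(st["clock"],st["tool_pos"],st["eef_rot"],st["q"],st["opening"],st["contact_force"])
print(todo(st,.05))
s=snapshot("side");t=snapshot("top");np.save("side4.npy",s,allow_pickle=True);np.save("top4.npy",t,allow_pickle=True)
a=cv2.resize(s["color"][120:250,220:350,::-1],None,fx=4.3,fy=4.3,interpolation=cv2.INTER_CUBIC);b=cv2.resize(t["color"][125:230,235:325,::-1],None,fx=2.6,fy=2.6)
o=np.zeros((560,800,3),np.uint8);o[:a.shape[0],:a.shape[1]]=a;o[:b.shape[0],565:565+b.shape[1]]=b;cv2.imwrite("pics/m4.png",o)
E
```

```text
22.95 [ 0.6027 -0.0571  0.1634] [-0.0499  0.9796 -0.0081  0.1945] [ 0.2989  0.6711 -0.4341  2.0818  1.4594  0.2611  0.2742] 0.6814174185765651 [ 0.3166  0.1487 -0.5033]
(array([0.0277, 0.0132, 0.0429]), array([-0.0406, -0.0851, -0.0035]))
```

View pics/m4.png

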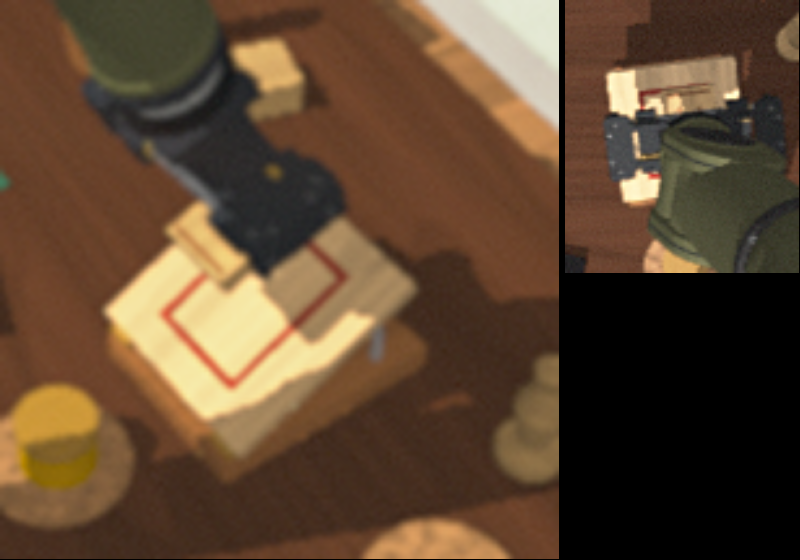

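The pictures show the crest held level in the jaws above the outline (side: crest end from (165,228) to (240,285)) and the tilt falling short. I compare the predicted crest corners under the two bias hypotheses.

Run:
```python
from plant import r
from h import *
np.set_printoptions(precision=1,suppress=True)
def proj(s,p):
    R,t=cam(s);c=R@p+t;return np.array([s["cx"]-s["fx"]*c[0]/c[2],s["cy"]+s["fy"]*c[1]/c[2]])
st=r.get_state();S=load("side4.npy");T=load("top4.npy")
Rt=Ro.from_quat(st["eef_rot"]).as_matrix();p=st["tool_pos"];print(Rt)
for nm,c in(("tool",p-Rt[:,2]*.0124),("world",p+[0,0,.0264]+Rt[:,2]*.014)):
    print(nm,c*1000)
    for a in(-.0016+.045,-.0016-.045):
        for b in(.03,-.03):
            for h in(0,.018):
                w=c-Rt[:,0]*a+Rt[:,1]*b-Rt[:,2]*h
                print("x%+d y%+d h%d"%(np.sign(a),np.sign(b),h>0),(proj(S,w)+.5-[220,120])*4.3,(proj(T,w)+.5-[235,125])*2.6+[565,0])
im=S["color"][120:250,220:350,::-1]
```

```text
[[-0.9 -0.1  0.4]
 [-0.1  1.   0. ]
 [-0.4 -0.  -0.9]]
tool [598.6 -57.  175.1]
x+1 y+1 h0 [275.2 153.8] [661.1  88.6]
x+1 y+1 h1 [267.9 139. ] [661.3  90.6]
x+1 y-1 h0 [330.6 203.5] [713.   82.6]
x+1 y-1 h1 [323.8 188.9] [714.1  84.5]
x-1 y+1 h0 [174.5 240. ] [669.7 164.6]
x-1 y+1 h1 [165.6 226.3] [670.1 167.8]
x-1 y-1 h0 [226.6 292.9] [720.7 158.8]
x-1 y-1 h1 [218.2 279.6] [721.9 161.9]
world [608.7 -56.9 177.2]
x+1 y+1 h0 [288.1 146.6] [660.9  79.7]
x+1 y+1 h1 [280.9 131.7] [661.1  81.5]
x+1 y-1 h0 [343.8 196. ] [712.8  73.6]
x+1 y-1 h1 [337.2 181.3] [713.9  75.3]
x-1 y+1 h0 [187.5 232.6] [669.5 155.8]
x-1 y+1 h1 [178.9 218.8] [669.8 158.9]
x-1 y-1 h0 [240.  285.2] [720.5 150. ]
x-1 y-1 h1 [231.9 271.7] [721.7 153. ]
```

The tool-frame hypothesis fits (corner predicted (166,226), seen (165,228)). I correct tilt and position at 5 cm standoff.

Request:
drive_tool:
  commands:
    - {"dx":0.007,"dy":0.003,"dz":0.005,"wx":-0.008,"wy":-0.017,"wz":0,"claw":0.4}
    - {"dx":0.007,"dy":0.003,"dz":0.005,"wx":-0.008,"wy":-0.017,"wz":0,"claw":0.4}
    - {"dx":0.007,"dy":0.003,"dz":0.005,"wx":-0.008,"wy":-0.017,"wz":0,"claw":0.4}
    - {"dx":0.007,"dy":0.004,"dz":0.005,"wx":-0.008,"wy":-0.017,"wz":0,"claw":0.4}
    - {"dx":0,"dy":0,"dz":0,"wx":-0.008,"wy":-0.017,"wz":-0.003,"claw":0.4}
    - {"dx":0,"dy":0,"dz":0,"wx":0,"wy":0,"wz":0,"claw":0.4}
    - {"dx":0,"dy":0,"dz":0,"wx":0,"wy":0,"wz":0,"claw":0.4}

```text
clock: 23.75
tool_pos: [0.5853, -0.0473, 0.1344]
eef_rot: [-0.055, 0.97, 0.013, 0.235]
contact_force: [0.1, 0.3, -1.1]
opening: 0.678
```

```bash
cat > chk.py <<'E'
from plant import r
from h import *
import sys
np.set_printoptions(precision=4,suppress=True)
st=r.get_state();print(st["clock"],st["tool_pos"],st["q"],st["opening"],st["contact_force"],st["moment"])
print(*todo(st,float(sys.argv[1])))
E
python3 chk.py .03
```

```text
23.75 [ 0.5853 -0.0473  0.1344] [ 0.4722  0.7827 -0.7003  2.2189  2.0977  0.4633 -0.3078] 0.6783300686086464 [ 0.1401  0.3237 -1.133 ] [-0.0059  0.4881 -0.0394]
[0.0025 0.0005 0.0426] [-0.0023  0.0004 -0.0017]
```

Request:
drive_tool:
  commands:
    - {"dx":0.0025,"dy":0.0005,"dz":0.012,"wx":0,"wy":0,"wz":0,"claw":0.4}
    - {"dx":0,"dy":0,"dz":0.015,"wx":0,"wy":0,"wz":0,"claw":0.4}
    - {"dx":0,"dy":0,"dz":0.015,"wx":0,"wy":0,"wz":0,"claw":0.4}
    - {"dx":0,"dy":0,"dz":0.012,"wx":0,"wy":0,"wz":0,"claw":0.4}
    - {"dx":0,"dy":0,"dz":0.008,"wx":0,"wy":0,"wz":0,"claw":0.4}
    - {"dx":0,"dy":0,"dz":0,"wx":0,"wy":0,"wz":0,"claw":0.4}
    - {"dx":0,"dy":0,"dz":0,"wx":0,"wy":0,"wz":0,"claw":0.4}
  grip_force: 50

```text
clock: 24.45
tool_pos: [0.6108, -0.0434, 0.0784]
eef_rot: [-0.056, 0.97, 0.013, 0.235]
contact_force: [0.3, -0.2, -1.6]
opening: 0.679
```

```bash
python3 chk.py 0
python3 - <<'E'
from plant import r,snapshot
from h import *
s=snapshot("side");np.save("side5.npy",s,allow_pickle=True);t=snapshot("top");np.save("top5.npy",t,allow_pickle=True)
a=cv2.resize(s["color"][150:245,230:330,::-1],None,fx=5.4,fy=5.4,interpolation=cv2.INTER_CUBIC);b=cv2.resize(t["color"][135:215,240:325,::-1],None,fx=3,fy=3)
o=np.zeros((515,800,3),np.uint8);o[:a.shape[0],:a.shape[1]]=a[:515];o[:b.shape[0],543:543+b.shape[1]]=b;cv2.imwrite("pics/m5.png",o)
E
```

```text
24.45 [ 0.6108 -0.0434  0.0784] [ 0.4609  0.9274 -0.7159  2.1702  2.1891  0.5578 -0.3448] 0.6789430272805699 [ 0.3031 -0.2063 -1.6252] [ 0.001   0.5458 -0.0272]
[-0.0002 -0.0005  0.0109] [-0.0017  0.0006 -0.0003]
```

View pics/m5.png

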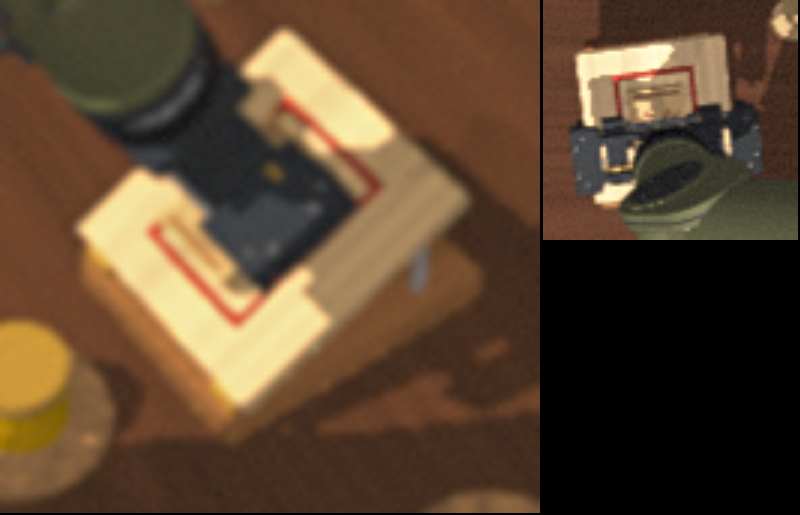

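The side view shows the crest hovering about 1 cm over the board, parallel to the outline and inside it (near end at (205,255), outline corner at (237,322)). The top view agrees. I now approach until contact.

Request:
drive_tool:
  commands:
    - {"dx":0,"dy":0,"dz":0.005,"wx":0,"wy":0,"wz":0,"claw":0.4}
    - {"dx":0,"dy":0,"dz":0.0025,"wx":0,"wy":0,"wz":0,"claw":0.4}
    - {"dx":0,"dy":0,"dz":0,"wx":0,"wy":0,"wz":0,"claw":0.4}

```text
clock: 24.85
tool_pos: [0.6141, -0.0433, 0.0724]
eef_rot: [-0.056, 0.97, 0.012, 0.236]
contact_force: [-5.7, -1.6, 7.8]
opening: 0.674
```

Request:
drive_tool:
  commands:
    - {"dx":0,"dy":0,"dz":0.0012,"wx":0,"wy":0,"wz":0,"claw":0.4}
    - {"dx":0,"dy":0,"dz":0,"wx":0,"wy":0,"wz":0,"claw":0.4}

```text
clock: 25.05
tool_pos: [0.6141, -0.0433, 0.0723]
eef_rot: [-0.056, 0.97, 0.012, 0.236]
contact_force: [-10.6, -2.7, 18.8]
opening: 0.68
```

```bash
python3 chk.py 0; python3 -c "
from plant import r
from h import *
s=r.get_state();print(n@s['contact_force'])"
```

```text
25.05 [ 0.6141 -0.0433  0.0723] [ 0.4596  0.9429 -0.7169  2.1637  2.199   0.5683 -0.3468] 0.6804678518420308 [-10.6224  -2.7463  18.7691] [-0.3474  0.3445 -0.3162]
[-0.0001 -0.0003  0.004 ] [-0.0029  0.0021  0.0006]
21.661329606280525
```

Request:
drive_tool:
  commands:
    - {"dx":0,"dy":0,"dz":0,"wx":0,"wy":-0.008,"wz":0,"claw":0.4}
    - {"dx":0,"dy":0,"dz":0,"wx":0,"wy":0,"wz":0,"claw":0.4}
    - {"dx":0,"dy":0,"dz":0,"wx":0,"wy":0,"wz":0,"claw":0.4}
    - {"dx":0,"dy":0,"dz":0,"wx":0,"wy":0,"wz":0,"claw":0.4}
    - {"dx":0,"dy":0,"dz":0,"wx":0,"wy":0,"wz":0,"claw":0.4}

```text
clock: 25.55
tool_pos: [0.6143, -0.0433, 0.0724]
eef_rot: [-0.056, 0.969, 0.012, 0.24]
contact_force: [-10.7, -2.9, 19.7]
opening: 0.678
```

```bash
python3 chk.py 0
python3 - <<'E'
from plant import r,snapshot
from h import *
np.set_printoptions(precision=3,suppress=True)
def proj(s,p):
    R,t=cam(s);c=R@p+t;return np.array([s["cx"]-s["fx"]*c[0]/c[2],s["cy"]+s["fy"]*c[1]/c[2]])
st=r.get_state();print("normal force",n@st["contact_force"])
b0=np.array([-.3,0,-1.5]);dF=st["contact_force"]-b0;dM=st["moment"]-[0,.546,-.027]
z=Ro.from_quat(st["eef_rot"]).as_matrix();res=dM-np.cross(z[:,2]*.22,dF);print("cop up-slope, y (m):",-res@z[:,1]/(n@dF),res@-z[:,0]/(n@dF))
# red outline still visible all round? seen red pixels lie on the fitted outline plane -> mark coordinates
s=snapshot("side");np.save("side6.npy",s,allow_pickle=True)
h=cv2.cvtColor(s["color"],cv2.COLOR_RGB2HSV);m=cv2.inRange(h,np.array((0,120,90)),np.array((9,255,255)));m[:150]=0;m[240:]=0;m[:,:240]=0;m[:,320:]=0
u=np.array([np.cos(th)*np.cos(ps),np.cos(th)*np.sin(ps),np.sin(th)]);v=np.cross(n,u)
X=[]
for y,x in zip(*np.nonzero(m)):
    o,d=ray(s,(x,y));P=o+d*((M-o)@n)/(d@n);X.append([(P-M)@u,(P-M)@v])
X=np.array(X);k=(abs(X[:,0])<.07)&(abs(X[:,1])<.055);X=X[k];print(len(X),X.min(0),X.max(0))
lo=X[X[:,0]<-.045];print("lower line",lo.mean(0),"n",len(lo)); hi=X[X[:,0]>.045];print("upper line",hi.mean(0),len(hi))
E
```

```text
25.55 [ 0.6143 -0.0433  0.0724] [ 0.4664  0.9484 -0.7277  2.1702  2.2154  0.5833 -0.3583] 0.6779589378850445 [-10.6557  -2.941   19.6719] [-0.309   0.4773 -0.356 ]
[ 0.     -0.0002  0.004 ] [-0.0029  0.0104  0.0006]
normal force 22.489483150552957
cop up-slope, y (m): -0.003102245788596195 -0.0014952018788595687
80 [-0.057 -0.042] [0.057 0.044]
lower line [-0.054 -0.002] n 35
upper line [0.054 0.   ] 39
```

```bash
python3 -c "
from plant import r
r.finish_job(); s=r.get_state(); print(s['clock'],s['contact_force'],s['opening'])"
```

```text
the job is handed in; nothing more can be done
the job is handed in; nothing more can be done
```

I handed the job in at about 26 s of the 72 s allowed; no verdict came back. My last checks all passed:

- **Swap:** I moved the tin to the spare coaster, the bottle to the side coaster, then the tin to the front coaster. Both camera views showed them upright, centred and let go.
- **Crest:** I gripped it across its 60 mm width, lifted it off the felt and tilted it to about 0.48 rad. It is pressed on the board with about 22 N and still held in the jaws (opening 0.68). The pressure centre is within about 3 mm of the middle of the crest, which indicates it sits flush. The red outline lay symmetrically around my estimate of the mark (about ±57 by ±43 mm).

Four things disagreed or went wrong along the way:

- **First grasp missed:** The fingers closed above the tin without moving it. The real fingertips turned out to be about 26 mm higher than the reported TCP implies. I measured this by touching the empty coaster and confirmed it in pictures, then corrected for it along the tool axis.
- **Early contact:** The crest met the board 3 to 4 mm sooner than my image estimate of its surface. I did not trace the cause, and went by the contact force and moment instead.
- **Pictures:** I viewed 12, two past the budget of 10.
- **Not re-checked:** I did not view a picture of the crest after pressing; its final place comes from the hover picture just before and the tool readings. I also made no measured check of the bystanders, though no move went near them.

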